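# Open the ratchet pot clamp

## Task

Open the pot clamp on the bench all the way: with a fingertip press down the release plate on its sliding jaw, then, keeping it pressed, push the jaw back along its bar, away from the pot, until it reaches the end stop; then let go and draw clear so that the release springs up. Leave the pot standing where it is, do not pick anything up, and do not disturb the other things on the bench.

Things in the scene. Friction and masses are not known exactly. Their poses are not given: they have to be found in the camera images.
- clamp: Fixed pot clamp: plywood board 180 x 370 mm, 12 thick, an aluminium bar (24 mm wide, top at 40 mm) lengthwise on it, black fixed jaw at one end, black end stop (top 52 mm) at the other. Origin at bench height, on the bar's centre line, mid-path of the sliding jaw. Its +y runs along the bar, the way the jaw is pushed back to open. Board: x -50 to 130, y -205 to 165 mm. Yaw within 0.6 rad.
- jaw (a joint): Position of the sliding jaw along the bar, m: 0 = closed, 0.090 = fully back at the end stop. Starts at 0 to 0.003. With the release up, ratchet teeth stop it at 0.004; with the release pressed 6 mm or more it slides back against about 3 N, and stays where it is left. Teeth are 14 mm apart: if the release comes up on the way, the jaw catches at the next tooth.
- release (a joint): How far the release plate is pressed, in m: 0 = up, 0.010 = fully down. It moves straight down and springs back; 2 N starts it, 6 N holds it fully down. 6 mm or more frees the ratchet.
- release_top (a point): Centre of the top of the release plate: ribbed aluminium, 44 mm across the bar x 50 mm along it, 68 mm above the bench when up, 58 mm fully pressed; rides on the sliding jaw. It is the floor of a pocket open at both sides: 28 mm from this point towards -y of the clamp is the jaw plate, 28 mm towards +y the face of the heel. Shut fingers fit between; a tip pushes the jaw by the heel.
- heel_top (a point): Middle of the top of the heel, a solid black block 64 mm across the bar, 22 mm along it, top 95 mm above the bench, part of the sliding jaw on its +y side. Moves with the jaw.
- jaw_face (a point): Point on the sliding jaw's gripping face, beside the pot, 70 mm above the bench. The black jaw plate is 150 mm across the bar (clamp x -25 to 125 mm), 12 mm thick, top 88 mm above the bench. Moves with the jaw.
- pot: The terracotta-coloured plastic pot that stands on the base board between the two jaws: rim diameter 76 mm, foot diameter 52 mm, height 75 mm, 60 g, loose, with 1 to 6 mm of play between the jaws. Origin: centre of its underside, 12 mm above the bench (so its rim is at 87 mm).
- pot_stack: Two such pots, one stuck fast in the other, upright, 94 mm high in all. Bystander. Origin: centre of the underside.
- dibber: Beech dibber lying flat, 193 mm long, 25 mm high, T-handle 90 mm wide. Bystander. Origin under its middle, x axis from tip to handle.
- fork: Aluminium hand fork lying flat, 250 mm long, 26 mm high. Bystander. Origin near its middle, x axis from handle to tines.
- saucer: White ceramic saucer, 110 mm across, 18 mm high. Bystander. Origin: centre of its underside.
- label_tin: Steel tin of plant labels, 72 mm across, labels up to about 95 mm high. Bystander. Origin: centre of its underside.

How it is judged (in metres and radians):
On the way, in this order (a step that is already met when the one before it is completed fails the run):
1. the release is pressed at least 6 mm down while the jaw is still within 15 mm of closed (value of joint release above 0.006 m and value of joint jaw below 0.015 m), for 0.05 s.
2. the jaw is pushed back to within 7 mm of the end stop (value of joint jaw above 0.083 m), for 0.1 s.
At the end, for the whole second after the job is handed in: The jaw rests within 7 mm of the end stop, the release is up again (less than 3 mm down), and the pot stands upright within 25 mm of where it was (value of joint jaw above 0.083 m and value of joint release below 0.003 m and velocity of joint jaw between -0.01 and 0.01 m/s and distance of pot from where it was at the start of the episode below 0.025 m and angle between pot's own z axis and vertical below 0.15 rad and linear speed of pot below 0.02 m/s); the robot touches nothing.
It fails at once if the pot is lifted, tipped or carried off (height (world z) of pot above 0.027 m or angle between pot's own z axis and vertical above 0.4 rad or distance of pot from where it was at the start of the episode above 0.04 m).
It fails at once if a bystander is lifted or shoved by more than 20 mm (distance of any of pot_stack, dibber, fork, saucer, label_tin from where it was at the start of the episode above 0.02 m).
It also fails if it takes over 35 s, if anything falls off the work surface, if the arm or the gripper's body presses on something with over 40 N, if the wrist force passes 120 N, or if a joint passes its speed limit or range.

## Robot

A 6-joint arm with a two-finger parallel gripper is mounted at the origin on the work surface. World frame = base frame: x ahead of the robot, y to its left, z up, the work surface at z = 0. Lengths are in mm, angles in rad, forces in N, time in s.
With the tool pointing down it reaches from about 350 to 875 mm from the base axis. Payload 4.2 kg.
Tool frame: the origin (TCP) lies at the very end of the fingers, on their centre line; the grasp point (between the pads) lies 19 mm behind it (arm.pinch_z is the distance from the TCP to the grasp point, in mm); x points along the fingers, y is the direction in which the jaws open and shut, and the axes are right-handed (so a half turn about x gives the same grasp; the last joint's range is limited). The gripper opens to 85 mm and grips with 20 to 120 N. Pads are 22 mm wide; open, the fingers measure 114 mm over their backs; the gripper's body (76 mm by 85 mm) begins 54 mm behind the grasp point. The pads swing forward as they close: fully open they stand 13 mm farther back than shut.
Start: joints at [1.433, 0.385, 0.008, 0, -1.194, -0.259], TCP at [241.51, 576.431, 231.312] pointing down, gripper open.
Joint ranges: [-3.14, 3.14], [-1.21, 2.06], [-1.07, 1.41], [-3.16, 2.05], [-2.99, -0.16], [-3.1, 3.1]. Speed limits (rad/s): [2.79, 2.79, 3.14, 3.14, 3.14, 3.14].

## Interface

Orientations are given as a unit quaternion [x, y, z, w].
In Python, from bench import arm gives the robot as it stands.
- The arm moves only by the tool drive_tool, never from a script. Its argument "motion" is a list of rows, each a list of 4 numbers: the shift along the tool's x, y, z in mm, then the turn about the tool's x in degrees. In form: [[dx, dy, dz, spin], ...]. A call has 1 to 10 rows; each row shifts and turns the commanded pose from where the row before left it, along the tool's axes as they then stand; what a row does not reach is not made up. A row lasts 1/12 s, in which the tool goes at most 41.7 mm and 7.16 degrees, less where a joint would pass 70% of its speed; a pose out of reach is approached as far as the arm can. A call with a gripper value outside its range is refused whole. "grip" is the finger opening in mm, from 0 to 85.4, set as the call begins (left out, the last holds). The fingers move at their own pace and stop on an object; the grip force is fixed at half the most. Time passes only in rows, so rows that do not move let the fingers close. It gives the time, the measured TCP pose, the force and the opening at its end, in the units of the state.
- arm.read_state(): the state, without advancing time (a new reading comes with each control period).
- arm.get_image(name): name is "scene" or "top" or "wrist"; returns the picture (420x560x3 uint8, red, green, blue); there is no depth.
- arm.calibration(name): a dict with "K" (3x3 intrinsics, pixels), "distortion" ([k1, k2, p1, p2, k3] as OpenCV has them; the pictures are not rectified), "eye" and "attitude" of the camera in the world; the wrist camera has in their place "T_tool_cam" (4x4, takes a point from camera to tool coordinates, whose origin is the TCP and whose axes are the tool frame's). Camera axes: x right, y up, looking along -z (the intrinsics and any distortion apply to the point x, -y, -z); pixel columns grow to the right and rows downward; lengths in mm; the calibration is good to about 2 mm. A picture is of the moment at which its call begins: read the wrist's pose just before it. calibration takes no time and is no camera call.
- arm.job_done(): hands the job in, once; it reports no verdict.
The state is a dict: "clock": time; "joints": joint angles; "joint_vel": joint speeds; "joint_efforts": joint torques, N m; "position": TCP position; "ee_rot": TCP orientation; "contact_force": force on the tool from outside, world axes, zero at the start; "wrist_torque": the same for the moment, N m; "gripper_width": finger opening in mm.
Only numpy, scipy, OpenCV 4.12 (cv2) and the standard library are available. Lean on these libraries where they do the work, as an engineer would, in place of code of your own. Each camera call takes 0.05 s, during which the arm holds its last target. There are 200 camera calls.

## Working session

There is one attempt and no reset: what is moved stays moved. The work goes in short steps, Python scripts to look and compute and a tool call to move; the robot and the scene stay as the last step left them, time stands still between calls to the robot, and variables do not carry over. Pictures are saved under pics/ and viewed, about 8 in all and at most 12, crops included, and the job is handed in when it is done.

Besides the shell and the picture viewer there is one more tool, called after ">>>" as name(argument=value, ...) on one line, values as JSON. drive_tool: Moves the arm, as the interface text tells. Its arguments: {"type":"object","properties":{"motion":{"type":"array"},"grip":{"type":"number"}},"required":["motion"]}

```bash
mkdir -p pics; ls
cat > h.py <<'E'
import numpy as np, cv2
from bench import arm
from scipy.spatial.transform import Rotation as R
def cam(n):
    c=arm.calibration(n); return c
def ray(n,px,T=None):
    c=arm.calibration(n)
    p=cv2.undistortPoints(np.array(px,float).reshape(-1,1,2),np.array(c["K"],float),np.array(c["distortion"],float)).reshape(-1,2)
    d=np.c_[p[:,0],-p[:,1],-np.ones(len(p))]
    if n=="wrist":
        Tt=np.array(c["T_tool_cam"]); M=T@Tt; return M[:3,3],d@M[:3,:3].T
    a=np.array(c["attitude"],float); A=R.from_quat(a).as_matrix() if a.size==4 else a
    return np.array(c["eye"],float),d@A.T
def plane(n,px,z,T=None):
    e,d=ray(n,px,T); return e+d*((z-e[2])/d[:,2])[:,None]
def toolT():
    s=arm.read_state(); T=np.eye(4); T[:3,:3]=R.from_quat(s["ee_rot"]).as_matrix(); T[:3,3]=s["position"]; return T
def snap(n,f):
    im=arm.get_image(n); cv2.imwrite("pics/"+f,cv2.cvtColor(im,cv2.COLOR_RGB2BGR)); return im
E
python3 - <<'E'
from h import *
a=snap("scene","s1.png"); b=snap("top","t1.png")
print(arm.calibration("top")); print(arm.calibration("scene")["eye"],arm.read_state(), toolT())
E
```

```text
pics
{'K': array([[395.52156448,   0.        , 280.51016528],
       [  0.        , 395.52156448, 209.08776429],
       [  0.        ,   0.        ,   1.        ]]), 'distortion': array([-0.10067684,  0.        ,  0.        ,  0.        ,  0.        ]), 'eye': array([ 497.03873536,   22.6869529 , 1172.83191468]), 'attitude': array([ 0.03521904, -0.02451354, -0.70081387,  0.71205241])}
[1329.61042631  418.96614167  823.00835669] {'clock': 0.1, 'joints': array([ 1.43256502e+00,  3.85483380e-01,  6.77962084e-03, -4.50322581e-04,
       -1.19397039e+00, -2.58591978e-01]), 'joint_vel': array([ 0.00033184, -0.00213999,  0.00341447,  0.00215751,  0.00110622,
       -0.00053166]), 'joint_efforts': array([-3.74134625e-04, -3.93317449e+01,  1.88930529e+01,  4.19793919e+00,
       -2.58117347e-03,  2.11194092e-06]), 'position': array([241.34164616, 575.9732284 , 230.33313956]), 'ee_rot': array([-0.69311429,  0.14010862,  0.69332987,  0.1387654 ]), 'contact_force': array([ 0.18011824,  0.27498108, -0.00541016]), 'wrist_torque': array([-0.0009347 , -0.00462064,  0.03011083]), 'gripper_width': 85.38023842087968} [[-6.73476313e-04 -3.86642974e-01 -9.22229232e-01  2.41341646e+02]
 [-1.80218276e-03 -9.22227474e-01  3.86643554e-01  5.75973228e+02]
 [-9.99998149e-01  1.92242090e-03 -7.57029419e-05  2.30333140e+02]
 [ 0.00000000e+00  0.00000000e+00  0.00000000e+00  1.00000000e+00]]
```

View pics/t1.png

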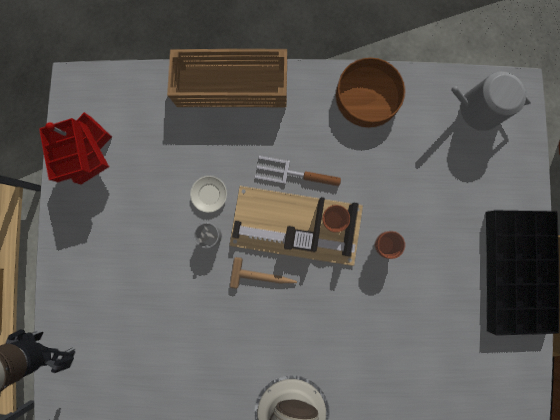

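View pics/s1.png

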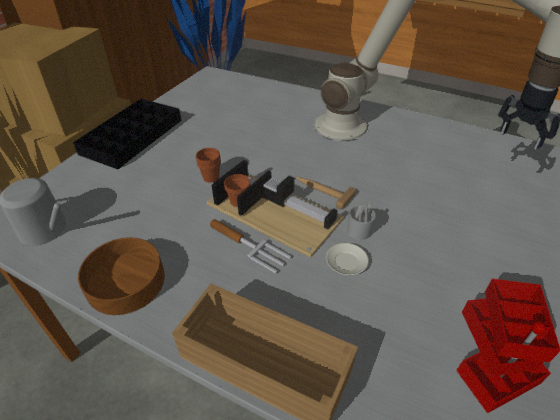

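The top view shows the clamp at about (297,227), with its +y to the left. The release plate is near (303,240), the heel near (292,238) and the pot at (336,217). The dibber lies below, and the tin and saucer are left of the end stop. I'll enlarge the clamp and measure it.

Run:
```python
from h import *
im=cv2.imread("pics/t1.png"); c=im[165:300,215:375]
cv2.imwrite("pics/t1c.png",cv2.resize(c,None,fx=5,fy=4.4,interpolation=cv2.INTER_CUBIC)[:600] if 0 else cv2.resize(c[:120],None,fx=5,fy=5,interpolation=cv2.INTER_CUBIC))
hsv=cv2.cvtColor(im,cv2.COLOR_BGR2HSV)
m=cv2.inRange(hsv,(12,60,80),(28,200,255)); m[:180]=0;m[270:]=0;m[:,:225]=0;m[:,370:]=0
# keep the board: close across dark bar
m=cv2.morphologyEx(m,cv2.MORPH_OPEN,np.ones((3,3)))
n,l,st,ce=cv2.connectedComponentsWithStats(m); print(st,ce)
pts=np.argwhere(m>0)[:,::-1].astype(np.float32)
w=plane("top",pts,12)[:,:2].astype(np.float32)
r=cv2.minAreaRect(w); print(r,cv2.boxPoints(r))
g=cv2.inRange(hsv,(0,0,150),(180,60,255))
print(plane("top",[[303,240]],68),plane("top",[[336,217]],87))
```

```text
[[     0      0    560    420 230437]
 [   234    187     84     45   2913]
 [   323    200     26     11    149]
 [   358    205      4      4     15]
 [   353    210      9     34    162]
 [   319    224     26     18    259]
 [   230    235    126     30   1165]
 [   233    258      9     12    100]] [[279.35743826 209.22689933]
 [274.84998284 210.04943357]
 [334.03355705 204.16107383]
 [359.6        206.4       ]
 [356.82716049 226.82716049]
 [330.51351351 234.11196911]
 [292.86695279 250.34849785]
 [237.08       263.54      ]]
((515.979248046875, -0.3105010986328125), (368.9837646484375, 244.99221801757812), 81.97388458251953) [[ 368.92346 -165.89174]
 [ 611.51587 -200.09865]
 [ 663.03503  165.27074]
 [ 420.44263  199.47765]]
[[505.04482562 -23.86893616  68.        ]] [[ 569.37886481 -113.09649982   87.        ]]
```

View pics/t1c.png

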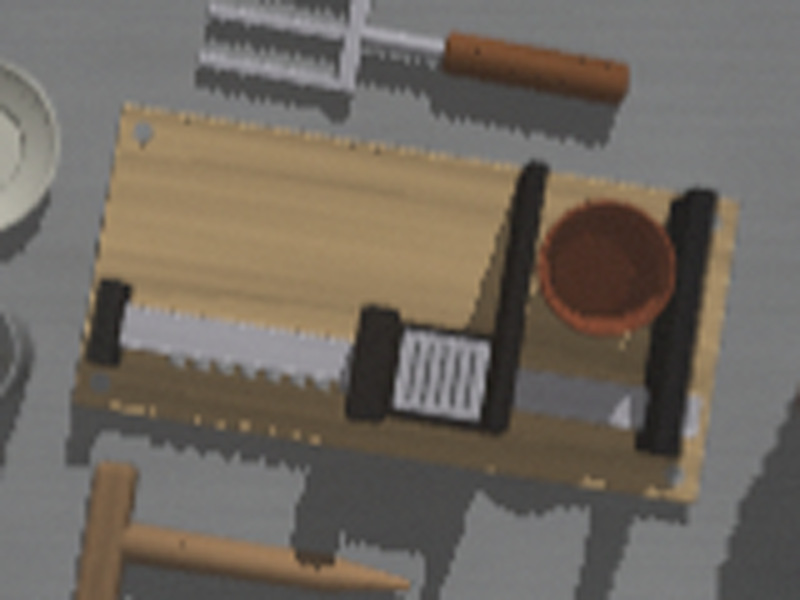

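The crop shows board corners at (125,103), (738,200), (695,500) and (75,405) in crop pixels. The plate's corners are about (400,328), (492,337), (485,422) and (393,412), and the heel top is at (373,363). Next I'll work out the pose and check the sizes.

Run:
```python
from h import *
f=lambda p:np.array(p,float)/5+[215,165]-0.4*0
B=plane("top",f([[125,103],[738,200],[695,500],[75,405]]),12)[:,:2]
print(B,[np.linalg.norm(B[i]-B[(i+1)%4]) for i in range(4)])
dy=(B[0]-B[1]+B[3]-B[2]);yaw=np.arctan2(-dy[0],dy[1]);print("yaw",yaw)
Rm=np.array([[np.cos(yaw),-np.sin(yaw)],[np.sin(yaw),np.cos(yaw)]])
O=B.mean(0)-Rm@[40,-20];print("origin",O)
P=plane("top",f([[400,328],[492,337],[485,422],[393,412]]),68)[:,:2]
print([np.linalg.norm(P[i]-P[(i+1)%4]) for i in range(4)],P.mean(0))
for n,p,z in(("rel",P.mean(0),0),("heel",plane("top",f([[373,363]]),95)[0,:2],0),("pot",plane("top",f([[607,268]]),87)[0,:2],0),("stop",plane("top",f([[108,322]]),52)[0,:2],0)):
  print(n,p,"clamp",Rm.T@(p-O))
T=toolT(); yl=np.arctan2(T[1,1],T[0,1]); print("tool y angle",yl,"bar angle",np.arctan2(*(Rm@[0,1])[::-1]))
p=P.mean(0); print("tooly dirs; delta in tool:",T[:3,:3].T@(np.r_[p,120]-T[:3,3]), arm.pinch_z, [a for a in dir(arm) if a[0]!='_'])
```

```text
[[ 663.37275526  162.53623244]
 [ 611.04570598 -201.06990291]
 [ 434.73139361 -176.1364509 ]
 [ 484.2330783   187.56247439]] [np.float64(367.35206784085915), np.float64(178.068564819789), np.float64(367.0522102424442), np.float64(180.87934278945266)]
yaw -0.1391040668907503
origin [511.50522632  18.57613632]
[np.float64(51.56074691672216), np.float64(47.43560273761151), np.float64(51.46597322427317), np.float64(46.90460243875792)] [505.23168387 -25.26292467]
rel [505.23168387 -25.26292467] clamp [ -0.13439984 -44.28546646]
heel [510.7873451   13.77397941] clamp [-0.04509958 -4.85530951]
pot [ 564.98665556 -114.22194421] clamp [  71.37806804 -124.09981817]
stop [532.03494061 164.23862964] clamp [1.34447118e-01 1.47102050e+02]
tool y angle -1.9677857846445614 bar angle 1.4316922599041464
tooly dirs; delta in tool: [ 111.2387491   452.23316319 -475.82283706] 18.700000000000003 ['IKError', 'calibration', 'get_image', 'job_done', 'pinch_z', 'read_state']
```

The measured sizes agree: board 367 x 180 mm, plate 51 x 47 mm. The release is at clamp y -44, where a jaw at 0 puts it. Now I'll traverse at z 230 with the fingers shutting.

>>> drive_tool(motion=[[0, 25, -26.5, 0], [0, 25, -26.5, 0], [0, 25, -26.5, 0], [0, 25, -26.5, 0], [0, 25, -26.5, 0], [0, 25, -26.5, 0], [0, 25, -26.5, 0], [0, 25, -26.5, 0], [0, 25, -26.5, 0]], grip=0)

```text
clock: 0.85
position: [374.6, 274.8, 231.1]
ee_rot: [-0.693, 0.139, 0.693, 0.139]
contact_force: [1.0, 0.2, 0.0]
gripper_width: -0.2
```

>>> drive_tool(motion=[[0, 25, -26.5, 0], [0, 25, -26.5, 0], [0, 25, -26.5, 0], [0, 25, -26.5, 0], [0, 25, -26.5, 0], [0, 25, -26.5, 0], [0, 25, -26.5, 0], [0, 25, -26.5, 0], [0, 25, -26.5, 0]])

```text
clock: 1.6
position: [507.6, -24.8, 231.1]
ee_rot: [-0.693, 0.139, 0.693, 0.139]
contact_force: [0.4, 1.2, 0.1]
gripper_width: 0.3
```

>>> drive_tool(motion=[[0, 0, 0, 7], [0, 0, 0, 7], [0, 0, 0, 7], [0, 0, 0, 7], [0, 0, 0, 7], [0, 0, 0, 7], [0, 0, 0, 7], [0, 0, 0, 7], [0, 0, 0, 7], [0, 0, 0, 7]])

```text
clock: 2.43
position: [507.2, -23.0, 230.8]
ee_rot: [-0.486, 0.514, 0.487, 0.513]
contact_force: [-0.8, -0.1, 0.0]
gripper_width: -0.1
```

>>> drive_tool(motion=[[0, 0, 0, 5.2], [0, 0, 0, 0], [0, 0, 0, 0], [0, 0, 0, 0]])

```text
clock: 2.77
position: [507.4, -23.0, 231.1]
ee_rot: [-0.465, 0.533, 0.465, 0.533]
contact_force: [-0.6, 0.0, 0.5]
gripper_width: -0.0
```

Run:
```python
from h import *
T=toolT(); s=arm.read_state(); print(s["clock"],s["position"],s["gripper_width"],s["contact_force"],s["joints"]); print(T[:3,:3])
np.save("T.npy",T)
snap("wrist","w1.png")
p=[505.2,-25.3]; yaw=-.139; b=np.array([-np.sin(yaw),np.cos(yaw)])
t=np.r_[p+10*b,100]; print(T[:3,:3].T@(t-T[:3,3]))
print("tool y ang",np.arctan2(T[1,1],T[0,1]))
```

```text
2.7667 [507.35304315 -22.96058018 231.11207925] -0.03499555449181195 [-0.57975966  0.03293096  0.49039481] [ 2.74794718e-01  1.85424993e-01 -2.73862107e-01 -1.15970760e-04
 -1.11198021e+00 -4.11272621e-01]
[[-4.81525227e-04 -9.90694231e-01  1.36105506e-01]
 [-2.77250120e-05  1.36105535e-01  9.90694344e-01]
 [-9.99999884e-01  4.73270792e-04 -9.30052579e-05]]
[131.11222387   1.72784107   7.40147254]
tool y ang 3.0050633421159336
```

View pics/w1.png

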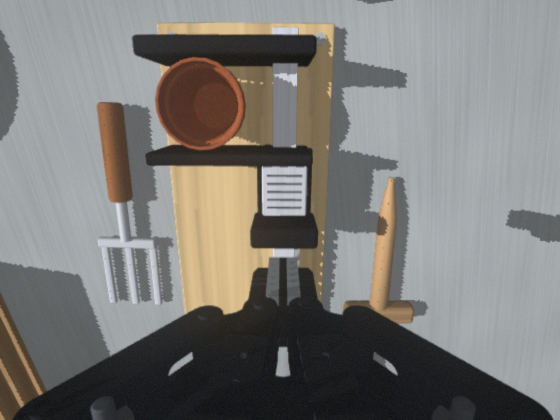

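The wrist view shows the plate at about (263..307, 165..215), aligned with the tool. The heel top is at (284,224), and the fingertips are near (283,262) at z 231. I'll cross-check the position with this view.

Run:
```python
from h import *
T=np.load("T.npy")
P=plane("wrist",[[265,165],[306,165],[307,215],[262,215]],68,T); print(P.round(1),P.mean(0))
H=plane("wrist",[[251,216],[316,216],[284.5,224],[280.5,162.5+2]],95,T);print("heel edge",H.round(1))
Q=plane("wrist",[[201,104]],87,T);print("pot",Q)
```

```text
[[519.4 -50.4  68. ]
 [480.6 -45.1  68. ]
 [485.3   5.2  68. ]
 [530.1  -1.   68. ]] [503.8519056  -22.81446178  68.        ]
heel edge [[537.2 -10.   95. ]
 [478.2  -1.9  95. ]
 [507.8   1.9  95. ]
 [503.9 -53.3  95. ]]
pot [[ 564.10071847 -112.64376499   87.        ]]
```

The plate centre agrees within about 2.5 mm across the two views (504.5, -24). I'll descend centrally to just above the plate, where there's roughly 17 mm clearance each way.

>>> drive_tool(motion=[[0, 2.5, 0, 0], [25, 0, 0, 0], [25, 0, 0, 0], [25, 0, 0, 0], [25, 0, 0, 0], [20, 0, 0, 0], [15, 0, 0, 0], [10, 0, 0, 0], [7, 0, 0, 0], [0, 0, 0, 0]])

```text
clock: 3.65
position: [504.1, -22.8, 78.0]
ee_rot: [-0.464, 0.534, 0.465, 0.532]
contact_force: [1.0, 0.6, -0.1]
gripper_width: -0.1
```

Run:
```python
from h import *
s=arm.read_state(); print(s["position"],s["contact_force"])
a=snap("wrist","w2.png"); b=snap("scene","s2.png")
c=cv2.resize(b[140:260,190:350],None,fx=3.3,fy=3.3,interpolation=cv2.INTER_CUBIC)
w=cv2.resize(a,(500,375))[:,120:380]
h=np.zeros((400,c.shape[1]+260,3),np.uint8);h[:c.shape[0],:c.shape[1]]=c[:400];h[:375,c.shape[1]:]=w
cv2.imwrite("pics/m2.png",h[:,:,::-1])
```

```text
[504.10190843 -22.78525762  77.98132321] [ 0.96048362  0.6174993  -0.10838827]
```

View pics/m2.png

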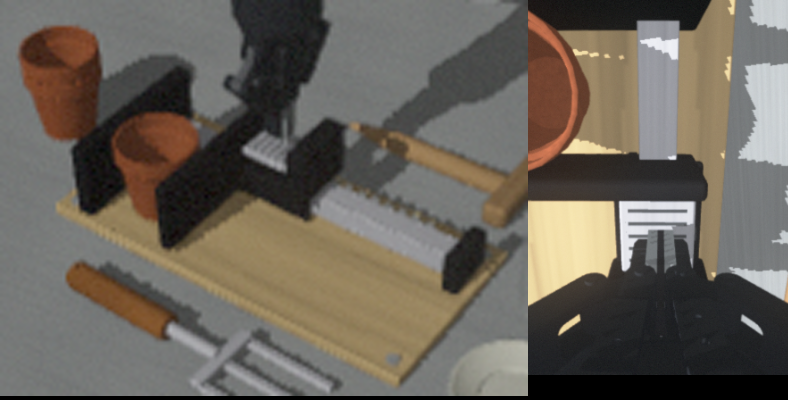

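The tip is over the plate inside the pocket, laterally centred (wrist view) and with nothing touching. Pressing down in small steps.

>>> drive_tool(motion=[[4, 0, 0, 0], [4, 0, 0, 0], [3, 0, 0, 0], [3, 0, 0, 0], [2, 0, 0, 0], [0, 0, 0, 0], [0, 0, 0, 0]])

```text
clock: 4.33
position: [505.2, -22.5, 63.6]
ee_rot: [-0.464, 0.533, 0.464, 0.533]
contact_force: [-1.7, 0.4, 2.2]
gripper_width: -0.2
```

>>> drive_tool(motion=[[2, 0, 0, 0], [2, 0, 0, 0], [1.5, 0, 0, 0], [0, 0, 0, 0], [0, 0, 0, 0]])

```text
clock: 4.75
position: [505.2, -22.6, 58.1]
ee_rot: [-0.464, 0.533, 0.464, 0.533]
contact_force: [-1.9, 1.1, 6.0]
gripper_width: -0.1
```

The force has risen to 6 N at z 58, so the plate is down. One more millimetre for margin, then I'll slide towards the heel.

>>> drive_tool(motion=[[1.5, 0, 0, 0], [0, 0, 4, 0], [0, 0, 4, 0], [0, 0, 4, 0], [0, 0, 4, 0], [0, 0, 4, 0], [0, 0, 4, 0], [0, 0, 0, 0]])

```text
clock: 5.42
position: [508.7, 1.1, 57.9]
ee_rot: [-0.465, 0.533, 0.464, 0.533]
contact_force: [-4.1, -0.1, 14.9]
gripper_width: 0.1
```

>>> drive_tool(motion=[[0, 0, 5, 0], [0, 0, 5, 0], [0, 0, 5, 0], [0, 0, 5, 0], [0, 0, 5, 0], [0, 0, 5, 0], [0, 0, 0, 0]])

```text
clock: 6.0
position: [513.0, 31.1, 57.9]
ee_rot: [-0.465, 0.533, 0.464, 0.533]
contact_force: [-4.9, 1.4, 14.4]
gripper_width: -0.1
```

Run:
```python
from h import *
s=arm.read_state(); print(s["position"],s["contact_force"])
a=snap("wrist","w3.png"); b=snap("scene","s3.png")
c=cv2.resize(b[140:260,190:350],None,fx=3.3,fy=3.3,interpolation=cv2.INTER_CUBIC)
w=cv2.resize(a,(500,375))[:,120:380]
h=np.zeros((400,c.shape[1]+260,3),np.uint8);h[:c.shape[0],:c.shape[1]]=c[:400];h[:375,c.shape[1]:]=w
cv2.imwrite("pics/m3.png",h[:,:,::-1])
```

```text
[513.03718043  31.05653943  57.92487886] [-4.86664517  1.43690941 14.39800226]
```

View pics/m3.png

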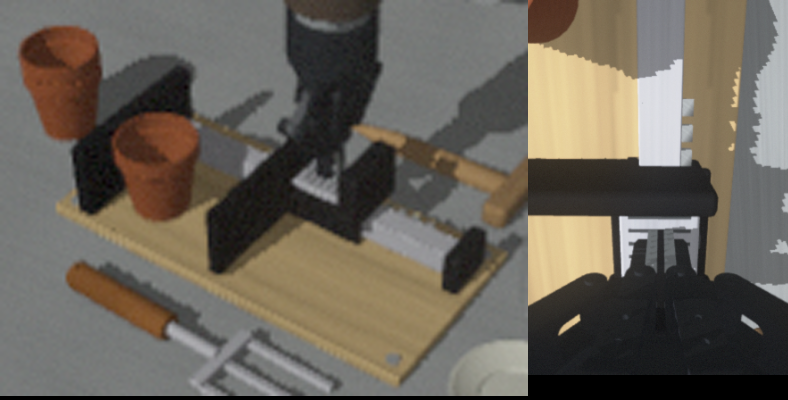

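The jaw is moving back with the tip, the pot hasn't moved and the plate is still down. I'll keep going towards the stop.

>>> drive_tool(motion=[[0, 0, 5, 0], [0, 0, 5, 0], [0, 0, 5, 0], [0, 0, 5, 0], [0, 0, 5, 0], [0, 0, 5, 0], [0, 0, 3, 0], [0, 0, 0, 0]])

```text
clock: 6.77
position: [517.7, 63.7, 57.9]
ee_rot: [-0.465, 0.533, 0.464, 0.533]
contact_force: [-3.2, -0.7, 13.7]
gripper_width: 0.0
```

>>> drive_tool(motion=[[0, 0, 3, 0], [0, 0, 3, 0], [0, 0, 3, 0], [0, 0, 0, 0]])

```text
clock: 7.1
position: [518.5, 70.7, 57.9]
ee_rot: [-0.465, 0.534, 0.464, 0.532]
contact_force: [-1.9, -7.6, 14.4]
gripper_width: 0.3
```

>>> drive_tool(motion=[[0, 0, 2, 0], [0, 0, 2, 0], [0, 0, 0, 0], [0, 0, 0, 0]])

```text
clock: 7.43
position: [518.9, 74.1, 57.9]
ee_rot: [-0.465, 0.534, 0.464, 0.532]
contact_force: [-2.6, -9.4, 14.0]
gripper_width: 0.0
```

Run:
```python
from h import *
s=arm.read_state(); print(s["position"],s["contact_force"])
a=snap("wrist","w4.png"); b=snap("scene","s4.png")
c=cv2.resize(b[140:260,190:350],None,fx=3.3,fy=3.3,interpolation=cv2.INTER_CUBIC)
w=cv2.resize(a,(500,375))[:,120:380]
h=np.zeros((400,c.shape[1]+260,3),np.uint8);h[:c.shape[0],:c.shape[1]]=c[:400];h[:375,c.shape[1]:]=w
cv2.imwrite("pics/m4.png",h[:,:,::-1])
```

```text
[518.90445115  74.13567285  57.89741987] [-2.61900921 -9.37983267 13.98492021]
```

View pics/m4.png

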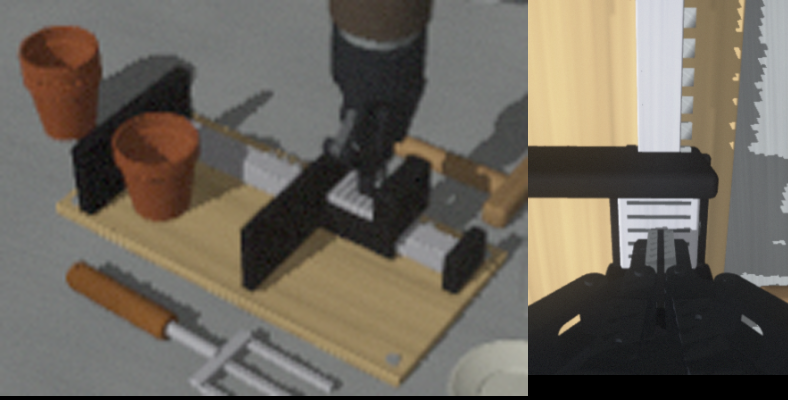

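The jaw is far back, but I need its actual travel. I'll measure it from the jaw plate's free end in the top view and the plate edge in the wrist view.

```bash
python3 - <<'E'
from h import *
b=snap("top","t2.png")
O=np.array([511.5,18.6]);yaw=-.139;Rm=np.array([[np.cos(yaw),-np.sin(yaw)],[np.sin(yaw),np.cos(yaw)]])
A=cv2.cvtColor(cv2.imread("pics/t1.png"),cv2.COLOR_BGR2RGB)
# sample brightness along clamp y at z=88, clamp x=60..115
def proj(p):
    c=arm.calibration("top"); W=R.from_quat(c["attitude"]).as_matrix()
    q=(p-c["eye"])@W; q=q*[1,-1,-1]
    return cv2.projectPoints(q.reshape(-1,1,3),np.zeros(3),np.zeros(3),c["K"],c["distortion"])[0].reshape(-1,2)
for nm,im in(("before",A),("now",b)):
    g=im.sum(2).astype(np.float32); ys=np.arange(-110,100,1.)
    for x in (90,105,118):
        xy=np.c_[np.full_like(ys,x),ys]@Rm.T+O; px=proj(np.c_[xy,np.full(len(ys),88)]).astype(np.float32)
        v=cv2.remap(g,px[:,0],px[:,1],cv2.INTER_LINEAR).ravel()
        d=ys[v<130]; print(nm,x,d.min() if len(d) else None,d.max() if len(d) else None)
E
python3 -c "
import cv2;im=cv2.imread('pics/t2.png');cv2.imwrite('pics/t2c.png',cv2.resize(im[165:285,215:375],None,fx=5,fy=5,interpolation=2))"
```

```text
before 90 -80.0 -67.0
before 105 -79.0 -68.0
before 118 -80.0 -71.0
now 90 8.0 16.0
now 105 9.0 16.0
now 118 9.0 16.0
```

View pics/t2c.png

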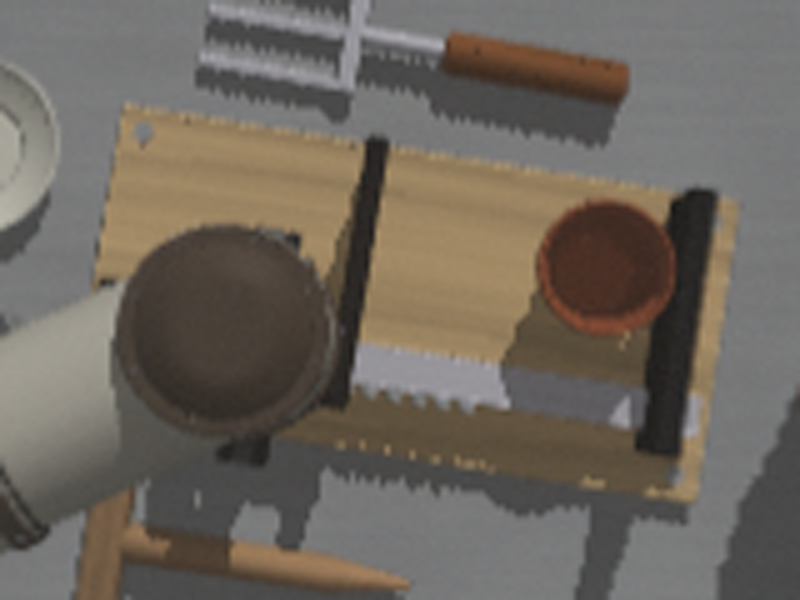

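The jaw plate's edge has travelled about 84–88 mm from its start, and the pot is unmoved. To be sure it's at the stop, I'll keep pressing and advance until the tip bears on the heel.

>>> drive_tool(motion=[[0, 0, 2, 0], [0, 0, 2, 0], [0, 0, 2, 0], [0, 0, 0, 0]])

```text
clock: 7.92
position: [519.6, 80.0, 57.9]
ee_rot: [-0.465, 0.534, 0.464, 0.532]
contact_force: [-2.0, -9.7, 14.0]
gripper_width: 0.2
```

>>> drive_tool(motion=[[0, 0, 2, 0], [0, 0, 2, 0], [0, 0, 0, 0], [0, 0, 0, 0]])

```text
clock: 8.25
position: [519.8, 82.5, 57.8]
ee_rot: [-0.465, 0.535, 0.463, 0.531]
contact_force: [0.7, -15.1, 14.6]
gripper_width: 0.1
```

The force jumped to 15 N, far above the 3 N sliding resistance, so the tip is on the heel and the jaw is against its stop. Lifting straight up, so that friction can't drag it back.

>>> drive_tool(motion=[[4, 0, 0, 0]])

```text
clock: 8.33
position: [520.2, 82.4, 56.9]
ee_rot: [-0.466, 0.535, 0.463, 0.531]
contact_force: [-16.7, -13.1, 61.9]
gripper_width: -0.1
```

That step had the wrong sign: +x is down, so I pressed 4 mm further in, to 62 N, which is below the 120 N wrist limit. Lifting now with -x.

>>> drive_tool(motion=[[-6, 0, 0, 0], [-4, 0, 0, 0], [-6, 0, 0, 0], [-6, 0, 0, 0], [-10, 0, 0, 0], [-15, 0, 0, 0], [-20, 0, 0, 0], [-25, 0, 0, 0], [-30, 0, 0, 0], [-30, 0, 0, 0]])

```text
clock: 9.17
position: [519.7, 86.0, 204.4]
ee_rot: [-0.464, 0.534, 0.464, 0.533]
contact_force: [0.9, -0.5, -0.3]
gripper_width: 0.1
```

>>> drive_tool(motion=[[0, 0, 30, 0], [0, 0, 35, 0], [0, 0, 35, 0], [0, 0, 35, 0], [0, 0, 35, 0], [0, 0, 35, 0], [0, 0, 20, 0], [0, 0, 0, 0], [0, 0, 0, 0], [0, 0, 0, 0]])

```text
clock: 10.0
position: [550.9, 308.5, 203.4]
ee_rot: [-0.464, 0.534, 0.464, 0.533]
contact_force: [-0.3, -0.5, -0.1]
gripper_width: 0.0
```

Run:
```python
from h import *
s=arm.read_state(); print(s["clock"],s["position"],s["contact_force"])
b=snap("top","t3.png"); c=snap("scene","s5.png")
A=cv2.resize(b[165:285,215:375],None,fx=4,fy=4,interpolation=2); C=cv2.resize(c[140:260,190:350],None,fx=2.5,fy=2.5,interpolation=2)[:,:,::-1]
h=np.zeros((600,640,3),np.uint8); h=np.zeros((480,800,3),np.uint8)
A=cv2.resize(A,(400,300));C=cv2.resize(C,(400,300)); cv2.imwrite("pics/m5.png",np.hstack([A[:,:,::-1],C]))
cv2.imwrite("pics/t3c.png",cv2.resize(b[165:285,215:375],None,fx=5,fy=5,interpolation=2)[:,:,::-1])
O=np.array([511.5,18.6]);yaw=-.139;Rm=np.array([[np.cos(yaw),-np.sin(yaw)],[np.sin(yaw),np.cos(yaw)]])
```

```text
10.0 [550.92010635 308.54802595 203.38411391] [-0.29504108 -0.47824529 -0.1234859 ]
```

View pics/t3c.png

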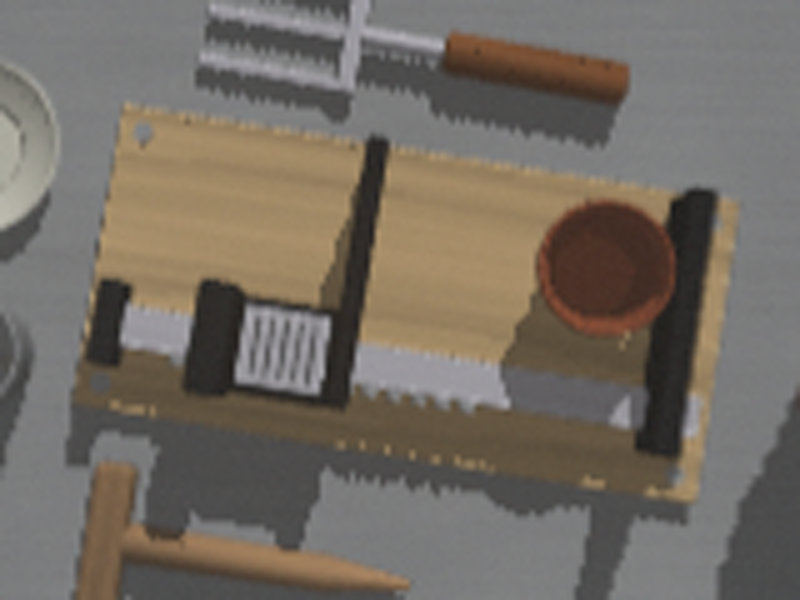

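View pics/m5.png

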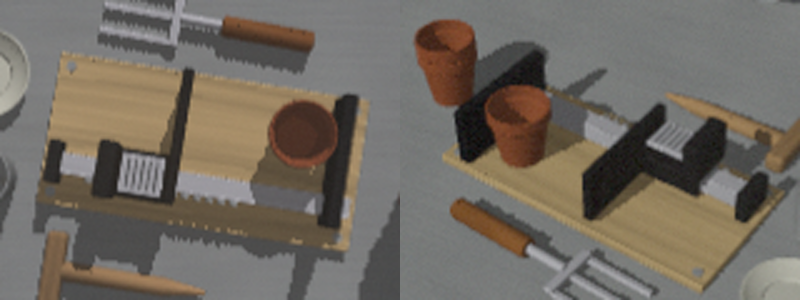

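The final view shows the jaw back, the plate up, the pot and bystanders in place and the arm clear. One last numeric check, then I'll hand in.

Run:
```python
from h import *
f=lambda p:np.array(p,float)/5+[215,165]
a=plane("top",f([[400,328],[492,337],[485,422],[393,412]]),68).mean(0);b=plane("top",f([[246,302],[333,310],[326,396],[238,387]]),68).mean(0)
print("release travel",np.linalg.norm(a-b),"if down(58)",np.linalg.norm(plane("top",f([[286,349]]),58)[0,:2]-a[:2]))
d=cv2.absdiff(cv2.imread("pics/t1.png"),cv2.imread("pics/t3.png")).max(2)
for n,(x,y) in dict(pot=(336,214),stack=(390,245),dibber=(275,278),fork=(300,172),saucer=(209,195),tin=(207,236)).items(): print(n,(d[y-12:y+12,x-12:x+12]>40).mean().round(3))
s=arm.read_state();print(s["contact_force"],abs(s["joint_vel"]).max())
arm.job_done()
```

```text
release travel 88.59227665141205 if down(58) 88.79566920318061
pot 0.0
stack 0.0
dibber 0.299
fork 0.0
saucer 0.0
tin 0.0
[0.54182475 0.63574024 0.84815619] 0.006735790373548991
the job is handed in; nothing more can be done
```

The clamp is open and the job is handed in, at about 10 s on the clock. I pressed the release with the shut fingertips, pushed the jaw back until it stopped at about 15 N (it slides at about 3 N), then lifted off and moved clear.

**Jaw:** the last top view puts its travel at about 88.6 mm from a start of 0 to 3 mm, above the 83 mm needed. A gap of bar is still visible between the heel and the black end-stop block. I took the jaw to be fully back from the force and the measured travel, not from seeing them touch.

**Release:** the plate looks up in the final picture, and the arm was touching nothing. I didn't measure its height.

**Pot and bystanders:** comparing the first and last top views shows no change at the pot, pot stack, fork, saucer or tin. The dibber area does differ (30% of the pixels checked). I put that down to the jaw's shadow moving across it, because the dibber's outline is in the same place in both views.

**Mistake:** when letting go I first commanded 4 mm the wrong way, further into the plate. The wrist force rose briefly to about 62 N (limit 120 N) before I lifted.

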